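# Tip a cup of nuts out on the light panel and uncover the heap

## Robot

A 7-joint arm with a two-finger parallel gripper is mounted at the origin on the work surface. World frame = base frame: x ahead of the robot, y to its left, z up, the work surface at z = 0. Lengths are in m, angles in rad, forces in N, time in s.
With the tool pointing down it reaches from about 0.4 to 0.85 m from the base axis. Payload 10.4 kg.
Tool frame: the origin (TCP) lies midway between the tips of the shut fingers; the grasp point (between the pads) lies hold_point_z behind it (hold_point_z is the distance from the TCP to the grasp point, in m); z points along the fingers, y is the line along which they close (so a half turn about z gives the same grasp; the last joint's range is limited). The gripper opens to 87 mm and grips with 3 to 60 N. Pads are 19 mm wide; open, the fingers measure 117 mm over their backs; the gripper's body (75 mm by 190 mm) begins 51 mm behind the grasp point.
Start: joints at [1.22, 0.332, -0.065, 1.46, 0.022, 1.35, -0.088], TCP at [0.201, -0.592, 0.223] pointing down, gripper open.
Joint ranges: [-2.6, 2.6], [-0.5, 2.12], [-1.47, 1.34], [0.16, 2.42], [-1.27, 4.41], [0.06, 2.06], [-2.6, 2.6]. Speed limits (rad/s): [2.22, 2.22, 2.79, 2.79, 3.14, 3.14, 3.14].

## Interface

Orientations are given as a unit quaternion [x, y, z, w].
In Python, from bench import * gives the robot as it stands. The module is installed in compiled form; this text tells all that it offers.
- The arm moves only by the tool drive_tool, never from a script. Its argument "increments" is a list of rows, each a list of 6 numbers: the shift along the tool's x, y, z scaled (see below), then the turn, a rotation vector about the tool's x, y, z scaled (see below). In form: [[dx, dy, dz, rx, ry, rz], ...]. A call has exactly 5 rows; each row is the pose to reach, as a shift and turn from the pose commanded when the call began, along the tool's axes at that moment; what a row does not reach only later rows make up. The controller multiplies each number of a shift by 300 mm and each number of a turn by pi/4 rad. A row lasts 1/12 s, in which the tool goes at most 41.7 mm and 7.16 degrees, less where a joint would pass 70% of its speed; a pose out of reach is approached as far as the arm can. A call with a number of a shift or a turn outside -1 to 1 is refused whole. A call with a gripper value outside its range is refused whole. "claw" is the closure, from 0 (fully open) to 1 (shut), set as the call begins (left out, the last holds). The fingers move at their own pace and stop on an object; "force" is the grip in N (left out, the last holds). Time passes only in rows, so rows that repeat a pose let the fingers close, or fill a call up. It gives the time, the measured TCP pose, the force, the opening and the grip force at its end, in the units of the state.
- read_state(): the state, without advancing time (a new reading comes with each control period).
- camera(name): name is "scene" or "top" or "wrist"; returns the picture (384x512x3 uint8, blue, green, red); there is no depth.
- get_calibration(name): a dict with "K" (3x3 intrinsics, pixels), "position" and "rotation" of the camera in the world. Camera axes: x right, y down, z forward; pixel columns grow to the right and rows downward; lengths in m; the calibration is good to about 2 mm. The wrist camera is an equidistant fisheye: a pixel r from the principal point sees the ray r / f radians off the axis. A picture is of the moment at which its call begins: read the wrist's pose just before it. get_calibration takes no time and is no camera call; for the wrist camera it gives the pose at the moment of the call.
- close_job(): hands the job in; it is judged then, once.
The state is a dict: "time": time; "joint_positions": joint angles; "joint_vel": joint speeds; "joint_torque": joint torques, N m; "ee_pos": TCP position; "eef_rot": TCP orientation; "ft_force": force on the tool from outside, world axes, zero at the start; "torque": the same for the moment, N m; "width": finger opening in m; "grip_force": force on a finger pad.
Only numpy, scipy, OpenCV 4.12 (cv2) and the standard library are available. Lean on these libraries where they do the work, as an engineer would, in place of code of your own. Each camera call takes 0.05 s, during which the arm holds its last target. There are 200 camera calls.

## Task

Clear the small slide box from in front of the cradle and leave it lying upright anywhere out of the way, then push the cradle's lever right over so that the cup tips over its rim and stands mouth down on the light panel with all five nuts under it, and let the cradle come back. Then lift the cup straight up off the nuts so that they stay in one heap on the panel, and stand the cup, still mouth down, on the round rubber coaster. Leave the vial, the bottle and the tube rack where they stand.

Things in the scene. Friction and masses are not known exactly. Their poses are not given: they have to be found in the camera images.
- panel: Fixed white-topped LED light panel, 180 x 180 mm, top 30 mm above the bench, with a sprung steel tipping cradle hinged along one edge. Origin: on the bench under the middle of the hinge line. x axis: from the hinge across the panel (panel spans x 2 to 182, y -90 to 90 mm); the cradle lies on the -x side (to x -90 mm, |y| up to 45 mm, 70 mm high at rest; with the cup 95 mm).
- landing (a point): Point on the panel's top, 33 mm from the hinge line: about where the axis of the cup ends up when it has tipped over its rim and stands mouth down (some millimetres more or less).
- cradle (a joint): Cradle angle, rad: 0 at rest (cup lying in it, mouth towards the panel and 0.17 rad upwards), 1.75 at the stop, over the upside-down cup. Hinge axis: panel's y, 30 mm above the bench. Needs 2 to 5 N at the lever bar; spring and weight bring it back to 0 when let go, the cup stays on the panel. Tip at 0.5 to 1 rad/s: the nuts slide out over the lower rim and the cup closes over them.
- lever_bar (a point): Centre of the cradle's black lever bar, 44 mm long, 12 mm thick, along the panel's y (y 52 to 96 mm), on a thin arm (at y 54 mm) 115 mm from the hinge axis. At rest the arm leans back, 140 deg from the panel's +x (bar at x -88 mm, 104 mm above the bench); at the stop it leans forward at 40 deg (x 88 mm, 104 mm high), after passing upright (145 mm high). Push it from behind (-x side).
- cup_mid (a point): Plain aluminium cup, 62 mm outer diameter, 78 mm high, wall 3 mm, base 4 mm thick, 140 g. Point on its axis half-way up; its z axis points from base to mouth. Starts lying loose in the cradle. Standing mouth down its closed base is uppermost.
- cup_mouth (a point): Centre of the same cup's mouth (rim plane), 39 mm from cup_mid.
- nut1_c (a point): Centre of steel square slot nut 1 of five alike: 16 x 16 mm, 8 mm thick, 12 g. They start lying loose in the cup.
- nut2_c (a point): Centre of steel square slot nut 2 of five alike: 16 x 16 mm, 8 mm thick, 12 g. They start lying loose in the cup.
- nut3_c (a point): Centre of steel square slot nut 3 of five alike: 16 x 16 mm, 8 mm thick, 12 g. They start lying loose in the cup.
- nut4_c (a point): Centre of steel square slot nut 4 of five alike: 16 x 16 mm, 8 mm thick, 12 g. They start lying loose in the cup.
- nut5_c (a point): Centre of steel square slot nut 5 of five alike: 16 x 16 mm, 8 mm thick, 12 g. They start lying loose in the cup.
- slidebox_mid (a point): Centre of a closed grey slide box, 28 mm (its x) by 72 mm (its y) by 25 mm high, 70 g, lying on the panel where the cup will land. It can be gripped across its 28 mm width from above.
- coaster_top (a point): Centre of the top of the fixed round black rubber coaster, 96 mm diameter, 6 mm high, on the bench to the left or right of the panel.
- vial: Bystander: small glass vial, 26 mm diameter, 58 mm high, standing on the panel beside the landing place. Origin at its underside.
- bottle: Bystander: amber bottle, 48 mm diameter, 105 mm high, standing on the bench beside the lever. Origin at its underside.
- rack: Bystander: white tube rack, 66 (its x) x 100 x 60 mm high, on the bench on the side where the coaster is not. Origin at its underside.

How it is judged:
On the way, in this order (a step that is already met when the one before it is completed fails the run):
1. the cradle is tipped right over by its lever (past 1.5 rad) (value of joint cradle above 1.5 rad), for 0.05 s.
2. the cradle is back at rest and the cup stands mouth down on the panel with all five nuts under it (value of joint cradle below 0.2 rad and angle between cup_mid's own z axis and vertical above 3.04 rad and height (world z) of cup_mouth below 0.034 m and horizontal distance between each of nut1_c, nut2_c, nut3_c, nut4_c, nut5_c and cup_mid below 0.031 m), for 0.2 s.
3. the cup is lifted straight up: its mouth over 30 mm clear of the panel and still above the nuts, which stay on the panel (height (world z) of cup_mouth above 0.06 m and horizontal distance between each of nut1_c, nut2_c, nut3_c, nut4_c, nut5_c and cup_mid below 0.042 m and height (world z) of each of nut1_c, nut2_c, nut3_c, nut4_c, nut5_c below 0.06 m), for 0.05 s.
At the end, for the whole second after the job is handed in: The cup stands mouth down and at rest on the coaster, its axis within 25 mm of the coaster's centre; all five nuts lie on the panel in one heap, each within 60 mm of nut 1; the cradle is back at rest (under 0.2 rad); the slide box lies upright and at rest on the panel or bench (angle between cup_mid's own z axis and vertical above 3.04 rad and horizontal distance between cup_mid and coaster_top below 0.025 m and height (world z) of cup_mouth below 0.01 m and linear speed of each of cup, slidebox below 0.02 m/s and value of joint cradle below 0.2 rad and angle between slidebox_mid's own z axis and vertical below 0.15 rad and height (world z) of each of slidebox_mid, nut1_c, nut2_c, nut3_c, nut4_c, nut5_c below 0.06 m and z of each of nut1_c, nut2_c, nut3_c, nut4_c, nut5_c in the frame of panel above 0.03 m and x of each of nut1_c, nut2_c, nut3_c, nut4_c, nut5_c in the frame of panel above 0 m and horizontal distance between each of nut2_c, nut3_c, nut4_c, nut5_c and nut1_c below 0.06 m); the robot touches nothing.
It fails at once if the vial is shifted over 20 mm or tipped (distance of vial from where it was at the start of the episode above 0.02 m or angle between vial's own z axis and vertical above 0.3 rad).
It fails at once if the bottle is shifted over 20 mm or tipped (distance of bottle from where it was at the start of the episode above 0.02 m or angle between bottle's own z axis and vertical above 0.3 rad).
It fails at once if the rack is shifted over 20 mm or tipped (distance of rack from where it was at the start of the episode above 0.02 m or angle between rack's own z axis and vertical above 0.3 rad).
It also fails if it takes over 72 s, if anything falls off the work surface, if the arm or the gripper's body presses on something with over 40 N, if the wrist force passes 120 N, or if a joint passes its speed limit or range.

## Working session

There is one attempt and no reset: what is moved stays moved. The work goes in short steps, Python scripts to look and compute and a tool call to move; the robot and the scene stay as the last step left them, time stands still between calls to the robot, and variables do not carry over. Pictures are saved under pics/ and viewed, at most 10 in all, crops included, and the job is handed in when it is done.

Besides the shell and the picture viewer there is one more tool, called as name([rows], argument=value, ...), one row to a line, values as JSON. drive_tool: Moves the arm, as the interface text tells. Its arguments: {"type":"object","properties":{"increments":{"type":"array","items":{"type":"array","items":{"type":"number"}}},"claw":{"type":"number"},"force":{"type":"number"}},"required":["increments"]}

```bash
mkdir -p pics; python3 - <<'E'
from bench import *
import cv2,json
s=read_state();print({k:s[k] for k in('time','ee_pos','eef_rot','width')})
for n in('scene','top'):
    c=get_calibration(n);print(n,c)
    cv2.imwrite(f'pics/{n}0.png',camera(n))
E
```

```text
{'time': 0.0, 'ee_pos': array([ 0.20108693, -0.59136607,  0.22174017]), 'eef_rot': array([ 9.86597704e-01,  1.63170066e-01, -1.52349339e-04, -6.89878328e-04]), 'width': 0.08701185864369958}
scene {'K': array([[427.38255893,   0.        , 249.7423242 ],
       [  0.        , 427.38255893, 186.5494549 ],
       [  0.        ,   0.        ,   1.        ]]), 'position': array([1.17934243, 0.59140941, 0.64059661]), 'rotation': array([ 0.34653161,  0.79747353, -0.45257083, -0.19781671])}
top {'K': array([[454.81564362,   0.        , 247.78052475],
       [  0.        , 454.81564362, 183.75617025],
       [  0.        ,   0.        ,   1.        ]]), 'position': array([ 0.29910906, -0.01579465,  1.37312953]), 'rotation': array([-0.70083924,  0.70805862, -0.05531837,  0.06646229])}
```

View pics/top0.png

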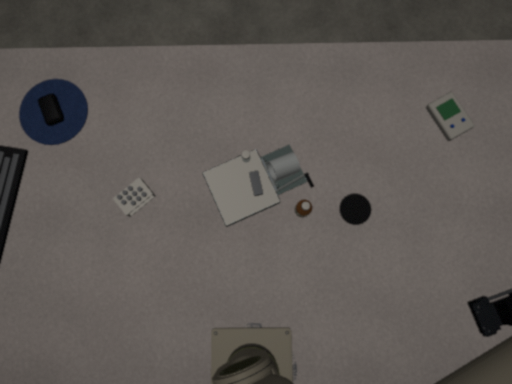

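View pics/scene0.png

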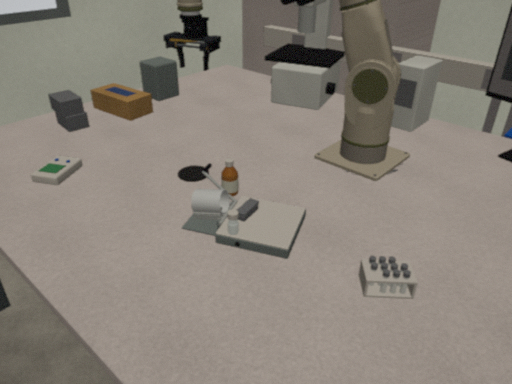

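The top view shows the panel at about (241,188), cradle (285,168), lever bar (309,181), slide box (256,183), vial (246,155), bottle (304,208), coaster (355,209) and rack (133,197). The scene view agrees. I'll measure next.

```bash
cat > h.py <<'E'
import numpy as np,cv2
from scipy.spatial.transform import Rotation as R
from bench import *
def onplane(n,uv,z):
    c=get_calibration(n);K=c['K'];u,v=uv
    d=R.from_quat(c['rotation']).apply([(u-K[0,2])/K[0,0],(v-K[1,2])/K[1,1],1.])
    p=np.array(c['position']);return p+d*(z-p[2])/d[2]
def blobs(m,amin=15):
    cs,_=cv2.findContours(m.astype('uint8'),cv2.RETR_EXTERNAL,cv2.CHAIN_APPROX_NONE)
    return [c for c in cs if cv2.contourArea(c)>amin]
E
python3 - <<'E'
from h import *
im=cv2.imread('pics/top0.png')
c=im[130:240,190:385];cv2.imwrite('pics/topcrop.png',cv2.resize(c,None,fx=4,fy=4,interpolation=cv2.INTER_CUBIC))
for p in [(185,235),(210,260),(183,256),(120,300),(168,285),(208,355),(181,309),(208,304),(155,246)]: print(p,im[p])
E
```

```text
(185, 235) [115 122 126]
(210, 260) [83 88 88]
(183, 256) [71 71 71]
(120, 300) [ 96 100 107]
(168, 285) [96 98 98]
(208, 355) [13 13 14]
(181, 309) [18 17 19]
(208, 304) [ 97 104 107]
(155, 246) [114 121 125]
```

View pics/topcrop.png

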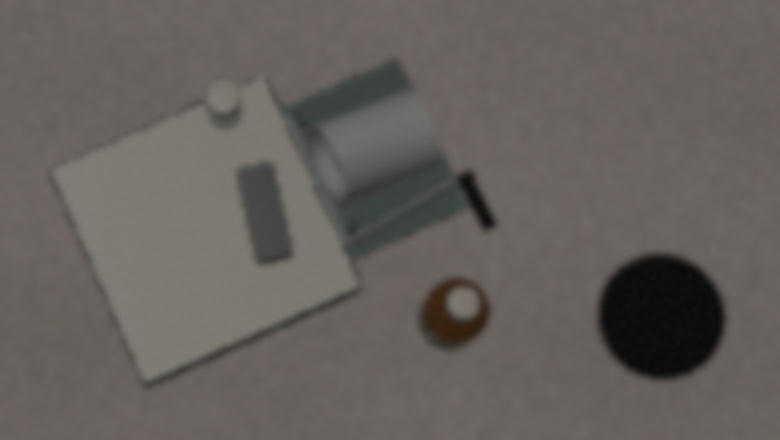

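The crop shows panel corners at about (52,174), (265,78), (358,290) and (147,384) in 4x pixels. The slide box is at (264,213), the bar at (478,200), the coaster at (662,316), and the bottle cap at (462,303). The vial top is at (223,97), and the cup's axis runs through (380,145).

```bash
cat >> h.py <<'E'
def frame():
    q=np.array([(52,174),(147,384),(265,78),(358,290)])/4.+[190,130]
    P=[onplane('top',c,.03)[:2] for c in q]
    far=(P[0]+P[1])/2;near=(P[2]+P[3])/2
    ctr=(far+near)/2; x=(far-near)/np.linalg.norm(far-near); y0=(P[3]-P[2])+(P[1]-P[0]);y0/=np.linalg.norm(y0)
    x=x+np.array([y0[1],-y0[0]]);x/=np.linalg.norm(x); y=np.array([-x[1],x[0]])
    return ctr-x*.092,x,y,P
E
python3 - <<'E'
from h import *
o,x,y,P=frame()
np.set_printoptions(precision=4,suppress=True)
print('hinge',o,'x',x,'y',y,'ang',np.degrees(np.arctan2(x[1],x[0])))
print('sides',[np.linalg.norm(P[a]-P[b]) for a,b in((0,1),(2,3),(0,2),(1,3))])
def rel(p): d=np.array(p[:2])-o; return np.array([d@x,d@y])*1000
im=cv2.imread('pics/top0.png').astype(int);g=im.mean(2);sat=im.max(2)-im.min(2)
roi=np.zeros(g.shape,bool);roi[130:240,190:385]=1
for c in blobs((g<45)&roi,10):
    (cx,cy),(w,h),a=cv2.minAreaRect(c);m=cv2.moments(c)
    print('dark',cx,cy,w,h,a,[rel(onplane('top',(cx,cy),z)) for z in(.006,.104)],onplane('top',(cx,cy),.006))
roi[:]=0;roi[165:202,245:266]=1
for c in blobs((g<92)&roi,10):
    r=cv2.minAreaRect(c);b=[onplane('top',t,.055)[:2] for t in cv2.boxPoints(r)]
    p=onplane('top',r[0],.055);print('box',r,p,rel(p),[b[1]-b[0],b[2]-b[1]],[np.degrees(np.arctan2(*(b[i+1]-b[i])[::-1])) for i in(0,1)])
f=lambda u,v,z:onplane('top',(u/4+190,v/4+130),z)
for n,u,v,z in(('vialtop',223,97,.088),('bottletop',462,303,.105),('cup base',424,125,.06),('cup',380,145,.07)):
    p=f(u,v,z);print(n,p,rel(p))
print('rack',onplane('top',(133,197),.05))
for n,q in(('landing',(.033,0)),('bar',(-.088,.074)),):print(n,o+x*q[0]+y*q[1])
s=read_state();print(R.from_quat(s['eef_rot']).as_matrix())
E
```

```text
hinge [ 0.5586 -0.0605] x [-0.3998  0.9166] y [-0.9166 -0.3998] ang 113.56417110315348
sides [np.float64(0.17419525913020828), np.float64(0.1762553159109509), np.float64(0.17685561109689948), np.float64(0.1712000069893416)]
dark 302.55767822265625 209.2115478515625 13.594398498535156 11.05093002319336 37.87498474121094 [array([-50.511 , 132.3664]), array([-36.513 , 138.6473])] [ 0.4575 -0.1598  0.006 ]
dark 355.0 208.5 29.0 30.0 90.0 [array([-195.2138,  194.9781]), array([-170.8431,  196.7707])] [ 0.4579 -0.3174  0.006 ]
dark 308.5 180.0 13.86362075805664 2.683281421661377 63.43495178222656 [array([-105.2093,   58.7799]), array([-87.2903,  70.3357])] [ 0.5468 -0.1805  0.006 ]
box ((255.84268188476562, 183.1516876220703), (24.509689331054688, 9.369147300720215), 77.00537872314453) [ 0.5303 -0.0197  0.055 ] [48.7479  9.5998] [array([ 0.006, -0.027]), array([-0.0716, -0.0152])] [np.float64(-77.44815860404735), np.float64(-167.9761902712105)]
vialtop [0.61   0.0087 0.088 ] [ 42.8912 -74.7824]
bottletop [ 0.4557 -0.1578  0.105 ] [-48.0329 133.264 ]
cup base [ 0.5937 -0.1389  0.06  ] [-85.8819  -0.7969]
cup [ 0.5769 -0.1055  0.07  ] [-48.5001   1.2344]
rack [0.494  0.3432 0.05  ]
landing [ 0.5454 -0.0303]
bar [ 0.526  -0.1708]
[[ 0.9467  0.322  -0.0005]
 [ 0.322  -0.9467  0.0012]
 [-0.0001 -0.0013 -1.    ]]
```

drive_tool([
  [0.0826,-0.0724,0,0,0,0],
  [0.165,-0.145,0,0,0,0],
  [0.248,-0.217,0,0,0,0],
  [0.33,-0.29,0,0,0,0],
  [0.413,-0.362,0,0,0,0],
], claw=0.47, force=20)

```text
time: 0.52
ee_pos: [0.2839, -0.4474, 0.2222]
eef_rot: [0.987, 0.163, -0.0, -0.0]
ft_force: [1.1, -0.2, 0.0]
width: 0.0614
grip_force: 0.0
```

drive_tool([
  [0.0826,-0.0724,0,0,0,0],
  [0.165,-0.145,0,0,0,0],
  [0.248,-0.217,0,0,0,0],
  [0.33,-0.29,0,0,0,0],
  [0.413,-0.362,0,0,0,0],
])

```text
time: 0.93
ee_pos: [0.3662, -0.3047, 0.2224]
eef_rot: [0.987, 0.163, -0.0, -0.0]
ft_force: [0.4, -0.2, -0.5]
width: 0.0463
grip_force: 0.0
```

drive_tool([
  [0.0826,-0.0724,0,0,0,0],
  [0.165,-0.145,0,0,0,0],
  [0.248,-0.217,0,0,0,0],
  [0.33,-0.29,0,0,0,0],
  [0.413,-0.362,0,0,0,0],
])

```text
time: 1.35
ee_pos: [0.4486, -0.162, 0.2224]
eef_rot: [0.987, 0.163, -0.0, 0.0]
ft_force: [0.8, -0.8, -0.0]
width: 0.046
grip_force: 0.0
```

drive_tool([
  [0.0826,-0.0724,0,0,0,0.03],
  [0.165,-0.145,0,0,0,0.06],
  [0.248,-0.217,0,0,0,0.1],
  [0.33,-0.29,0,0,0,0.14],
  [0.413,-0.362,0,0,0,0.14],
])

```text
time: 1.77
ee_pos: [0.5309, -0.0195, 0.2224]
eef_rot: [0.994, 0.108, -0.0, 0.0]
ft_force: [0.9, -0.7, -0.9]
width: 0.046
grip_force: 0.0
```

```bash
python3 - <<'E'
from h import *
import bench
print([ (k,getattr(bench,k)) for k in dir(bench) if 'hold' in k.lower()])
s=read_state();print(s['time'],s['ee_pos'],s['width'],s['joint_positions']);print(R.from_quat(s['eef_rot']).as_matrix().round(4))
c=get_calibration('wrist');print(c)
cv2.imwrite('pics/w1.png',camera('wrist'))
E
```

```text
[('hold_point_z', 0.0187)]
1.7667 [ 0.53093803 -0.01945466  0.2223793 ] 0.04603935028379111 [ 0.50945988  0.17693238 -0.62069544  1.68173033  0.10608143  1.31705759
 -1.48584538]
[[ 9.769e-01  2.138e-01 -2.000e-04]
 [ 2.138e-01 -9.769e-01 -2.000e-04]
 [-3.000e-04  1.000e-04 -1.000e+00]]
{'K': array([[297.31863964,   0.        , 249.6617753 ],
       [  0.        , 297.31863964, 192.13535129],
       [  0.        ,   0.        ,   1.        ]]), 'position': array([ 0.59878226, -0.0031007 ,  0.38587332]), 'rotation': array([ 0.77179402, -0.62210492, -0.08226409,  0.10272334])}
```

View pics/w1.png

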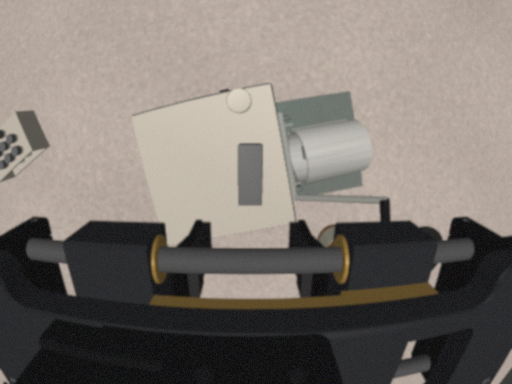

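The wrist view shows the box at about (250,174), with panel corners at (134,115), (270,84) and (297,218), the vial top at (239,98), and the cup and lever clear of it.

```bash
cat >> h.py <<'E'
# wrist ray uses a calibration given by the caller (pose at the picture's moment)
def wplane(c,uv,z):
    K=c['K'];d=np.array([uv[0]-K[0,2],uv[1]-K[1,2]]);r=np.hypot(*d);t=r/K[0,0]
    v=R.from_quat(c['rotation']).apply([*(np.sin(t)*d/max(r,1e-9)),np.cos(t)]);p=np.array(c['position'])
    return p+v*(z-p[2])/v[2]
E
python3 - <<'E'
from h import *
np.set_printoptions(precision=4,suppress=True)
c=get_calibration('wrist');im=cv2.imread('pics/w1.png').astype(int);g=im.mean(2)
roi=np.zeros(g.shape,bool);roi[135:215,228:272]=1
b=max(blobs((g<140)&roi,50),key=cv2.contourArea)
r=cv2.minAreaRect(b);q=[wplane(c,t,.055)[:2] for t in cv2.boxPoints(r)]
print('box',r,np.mean(q,0),[np.linalg.norm(q[i+1]-q[i]) for i in(0,1)],[np.degrees(np.arctan2(*(q[i+1]-q[i])[::-1])) for i in(0,1)])
P=[wplane(c,t,.03)[:2] for t in((134,115),(270,84),(297,218))]
print('panel',P,[np.linalg.norm(P[1]-P[0]),np.linalg.norm(P[2]-P[1])])
x=P[0]-P[1];y=P[2]-P[1];print(np.degrees(np.arctan2(x[1],x[0])),np.degrees(np.arctan2(y[1],y[0]))-90)
print('corners from top',frame()[3]);print('vial',wplane(c,(239,98),.088))
E
```

```text
box ((250.0, 173.5), (61.0, 24.0), 90.0) [ 0.5344 -0.0108] [np.float64(0.026742660200334435), np.float64(0.07100937734337882)] [np.float64(-77.24986248351331), np.float64(-166.74842799319842)]
panel [array([0.5724, 0.1461]), array([ 0.6412, -0.0108]), array([ 0.487 , -0.0833])] [np.float64(0.1712809381513347), np.float64(0.17036769819213302)]
113.68887007969693 -244.80289950058204
corners from top [array([0.5661, 0.1392]), array([0.4073, 0.0676]), array([ 0.6385, -0.0222]), array([ 0.4755, -0.0894])]
vial [0.6139 0.0183 0.088 ]
```

```bash
python3 - <<'E'
from h import *
np.set_printoptions(precision=4,suppress=True)
c=get_calibration('wrist');s=read_state();print(s['ee_pos'],c['position'],s['time'])
T=R.from_quat(s['eef_rot']);C=R.from_quat(c['rotation'])
print((T.inv()*C).as_matrix(), T.inv().apply(np.array(c['position'])-s['ee_pos']))
def wproj(p):
    d=C.inv().apply(np.array(p)-c['position']);t=np.arccos(d[2]/np.linalg.norm(d));e=d[:2]/np.hypot(*d[:2])
    return c['K'][:2,2]+c['K'][0,0]*t*e
for y in(-.023,.023):print(wproj(s['ee_pos']+T.apply([0.009,y,0])),wproj(s['ee_pos']+T.apply([0.009,y,-.02])))
t=get_calibration('top');D=R.from_quat(t['rotation'])
def tproj(p):
    d=D.inv().apply(np.array(p)-t['position']);return t['K'][:2,:2]@(d[:2]/d[2])+t['K'][:2,2]
print('base origin in top',tproj([0,0,0]))
cv2.imwrite('pics/t1.png',camera('top')[120:250,180:400])
cv2.imwrite('pics/t1.png',cv2.resize(cv2.imread('pics/t1.png'),None,fx=3,fy=3))
print('tcp in t1',(tproj(s['ee_pos'])-[180,120])*3)
E
```

```text
[ 0.5329 -0.0126  0.2224] [0.6004 0.0038 0.3861] 1.8167
[[-0.0014 -0.9654 -0.2606]
 [ 1.     -0.0016  0.0003]
 [-0.0007 -0.2606  0.9654]] [ 0.0697 -0.0015 -0.1635]
[213.0604 219.4203] [208.7044 232.6016]
[291.119 219.256] [296.096  232.3878]
base origin in top [251.1391 369.0834]
tcp in t1 [219.4079 152.9963]
```

View pics/t1.png

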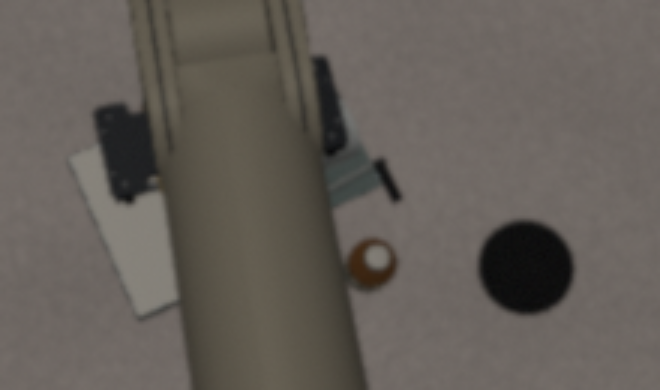

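The t1 view shows the arm hiding the panel, and the lever, bottle and coaster unmoved. The arm was still settling during the wrist picture. Corrected for that, the box is at (0.532,-0.019), in agreement with the top camera.

drive_tool([
  [0.007,-0.006,0.08,0,0,0],
  [0.007,-0.006,0.18,0,0,0],
  [0.007,-0.006,0.3,0,0,0],
  [0.007,-0.006,0.4,0,0,0],
  [0.007,-0.006,0.4,0,0,0],
])

```text
time: 2.28
ee_pos: [0.5282, -0.0193, 0.0968]
eef_rot: [0.994, 0.109, -0.005, -0.001]
ft_force: [-1.6, -0.6, -1.0]
width: 0.0461
grip_force: 0.0
```

drive_tool([
  [0,0,0.05,0,0,0],
  [0,0,0.1,0,0,0],
  [0,0,0.15,0,0,0],
  [0,0,0.2,0,0,0],
  [0,0,0.2,0,0,0],
])

```text
time: 2.7
ee_pos: [0.5312, -0.0192, 0.0416]
eef_rot: [0.994, 0.108, -0.001, -0.0]
ft_force: [-0.7, -0.6, -0.2]
width: 0.046
grip_force: 0.0
```

drive_tool([
  [0,0,0,0,0,0],
  [0,0,0,0,0,0],
  [0,0,0,0,0,0],
  [0,0,0,0,0,0],
  [0,0,0,0,0,0],
], claw=1)

```text
time: 3.12
ee_pos: [0.5331, -0.0188, 0.0438]
eef_rot: [0.994, 0.109, 0.001, 0.0]
ft_force: [-1.0, -0.3, 7.4]
width: 0.0279
grip_force: 20.0
```

drive_tool([
  [0,0,0,0,0,0],
  [0,0,0,0,0,0],
  [0,0,0,0,0,0],
  [0,0,0,0,0,0],
  [0,0,0,0,0,0],
])

```text
time: 3.53
ee_pos: [0.5331, -0.0188, 0.0438]
eef_rot: [0.994, 0.109, 0.001, 0.0]
ft_force: [-0.7, -0.7, 6.5]
width: 0.0275
grip_force: 20.0
```

drive_tool([
  [0,0,-0.04,0,0,0],
  [0,0,-0.1,0,0,0],
  [-0.015,-0.08,-0.12,0,0,-0.08],
  [-0.035,-0.18,-0.12,0,0,-0.16],
  [-0.055,-0.28,-0.12,0,0,-0.247],
])

```text
time: 3.95
ee_pos: [0.4982, 0.0603, 0.08]
eef_rot: [0.979, 0.205, 0.001, 0.0]
ft_force: [0.1, 0.8, -1.2]
width: 0.0277
grip_force: 20.0
```

drive_tool([
  [0,-0.05,0,0,0,0],
  [0,-0.05,0.03,0,0,0],
  [0,-0.05,0.07,0,0,0],
  [0,-0.05,0.11,0,0,0],
  [0,-0.05,0.118,0,0,0],
])

```text
time: 4.37
ee_pos: [0.4921, 0.0723, 0.0422]
eef_rot: [0.979, 0.203, -0.001, 0.0]
ft_force: [-9.1, -1.4, 27.0]
width: 0.028
grip_force: 20.0
```

drive_tool([
  [0,0,0,0,0,0],
  [0,0,0,0,0,0],
  [0,0,0,0,0,0],
  [0,0,0,0,0,0],
  [0,0,0,0,0,0],
], claw=0.47)

```text
time: 4.78
ee_pos: [0.492, 0.0731, 0.0429]
eef_rot: [0.979, 0.204, -0.0, 0.0]
ft_force: [-0.0, 0.6, 0.3]
width: 0.0448
grip_force: 0.0
```

drive_tool([
  [0,0,-0.05,0,0,0],
  [0,0,-0.15,0,0,0],
  [0,0,-0.28,0,0,0],
  [0,0,-0.41,0,0,0],
  [0,0,-0.5,0,0,0],
])

```text
time: 5.2
ee_pos: [0.4926, 0.0738, 0.1965]
eef_rot: [0.979, 0.205, 0.001, 0.0]
ft_force: [0.4, -0.2, 0.3]
width: 0.046
grip_force: 0.0
```

drive_tool([
  [0,0,-0.1,0,0,0],
  [0,0,-0.1,0,0,0],
  [0,0,-0.1,0,0,0],
  [0,0,-0.1,0,0,0],
  [0,0,-0.1,0,0,0],
], claw=1, force=40)

```text
time: 5.62
ee_pos: [0.4914, 0.0733, 0.2219]
eef_rot: [0.979, 0.204, -0.001, -0.0]
ft_force: [-0.2, 0.1, -1.2]
width: 0.0206
grip_force: 0.0
```

```bash
python3 - <<'E'
from h import *
np.set_printoptions(precision=4,suppress=True)
s=read_state();c=get_calibration('wrist');im=camera('wrist');cv2.imwrite('pics/w2.png',im)
T=R.from_quat(s['eef_rot']).as_matrix();print(s['time'],s['ee_pos'],s['width'],'\n',T,s['joint_positions'])
np.save('c2.npy',c,allow_pickle=True)
o,x,y,_=frame();print('bar est',o-.088*x+.076*y)
E
```

```text
5.6167 [0.4914 0.0733 0.2219] 0.020550496049825378 
 [[ 0.9164  0.4002 -0.0019]
 [ 0.4002 -0.9164 -0.0001]
 [-0.0018 -0.0006 -1.    ]] [ 0.4444  0.1045 -0.7202  1.7591  0.071   1.3064 -1.4508]
bar est [ 0.5241 -0.1716]
```

View pics/w2.png

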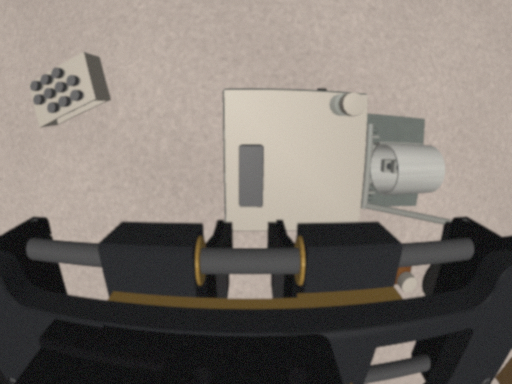

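Box parked upright at (251,175); the panel is aligned with the view, its hinge edge at u≈365, and the cup and nuts are in the cradle at (405,168).

```bash
python3 - <<'E'
from h import *
np.set_printoptions(precision=1,suppress=True)
c=np.load('c2.npy',allow_pickle=True).item()
o,x,y,_=frame()
rel=lambda p:np.array([(p[:2]-o)@x,(p[:2]-o)@y])*1000
for n,uv,z in(('farback',(224,89),.03),('hingeback',(366,93),.03),('hingefront',(362,205),.03),('box',(251,175),.055),('vial',(352,104),.088),('coverbase',(440,167),.065),('armroot',(363,205),.03)):
    print(n,rel(wplane(c,uv,z)))
E
```

```text
farback [181.3 -91.4]
hingeback [  7.2 -92.5]
hingefront [ 3.2 52.2]
box [149.7   7.5]
vial [ 46.2 -74.8]
coverbase [-90.3  -7.8]
armroot [ 1.7 52.2]
```

drive_tool([
  [-0.02,0.09,0,0,0,0],
  [-0.05,0.21,0,0,0,0],
  [-0.08,0.34,0,0,0,0],
  [-0.11,0.47,0,0,0,0],
  [-0.14,0.6,0,0,0,0],
])

```text
time: 6.08
ee_pos: [0.5252, -0.1101, 0.2222]
eef_rot: [0.979, 0.205, -0.001, -0.0]
ft_force: [0.8, -0.1, -0.2]
width: 0.0006
grip_force: 0.0
```

drive_tool([
  [-0.03,0.12,0,0,0,0],
  [-0.06,0.24,0,0,0,0],
  [-0.083,0.33,0,0,0,0],
  [-0.083,0.348,0,0,0,0],
  [-0.083,0.348,0,0,0,0],
])

```text
time: 6.5
ee_pos: [0.5439, -0.2161, 0.2215]
eef_rot: [0.979, 0.203, -0.001, -0.001]
ft_force: [0.9, 0.3, 0.1]
width: 0.0003
grip_force: 0.0
```

drive_tool([
  [0,0,0.06,0,0,0],
  [0,0,0.16,0,0,0],
  [0,0,0.28,0,0,0],
  [0,0,0.4,0,0,0],
  [0,0,0.467,0,0,0],
])

```text
time: 6.92
ee_pos: [0.5425, -0.2111, 0.0788]
eef_rot: [0.979, 0.206, -0.002, -0.002]
ft_force: [0.4, 0.2, -0.0]
width: 0.0006
grip_force: 0.0
```

drive_tool([
  [0,0,0,0,0,0],
  [0,0,0,0,0,0],
  [0,0,0,0,0,0],
  [0,0,0,0,0,0],
  [0,0,0,0,0,0],
])

```text
time: 7.33
ee_pos: [0.5456, -0.214, 0.0849]
eef_rot: [0.979, 0.205, 0.001, 0.001]
ft_force: [0.5, -0.0, -0.3]
width: 0.0003
grip_force: 0.0
```

```bash
python3 - <<'E'
from h import *
np.set_printoptions(precision=4,suppress=True)
o,x,y,_=frame();s=read_state();d=s['ee_pos'][:2]-o
print('panel xy',d@x,d@y,s['ee_pos'][2],s['width'],s['ft_force'],R.from_quat(s['eef_rot']).as_matrix()[:2,:2])
cv2.imwrite('pics/w3.png',camera('wrist'))
# arc of TCP offset (bar centre minus 0.021, minus 0.022): 30 steps of 0.058 rad
for k in range(0,31,5):
    t=np.radians(140)-1.745*k/30; print(k,round((.115*np.cos(t)+.115*np.cos(np.radians(40)))/.3,4),round(.115*(np.sin(t)-np.sin(np.radians(40)))/.3,4))
E
```

```text
panel xy -0.13542130719021883 0.07328328957504589 0.08486321473043906 0.0003230685334165497 [ 0.505  -0.0472 -0.3023] [[ 0.9163  0.4005]
 [ 0.4005 -0.9163]]
0 0.0 0.0
5 0.083 0.0739
10 0.1837 0.1208
15 0.2936 0.1369
20 0.4035 0.1209
25 0.5042 0.0739
30 0.5872 0.0001
```

View pics/w3.png

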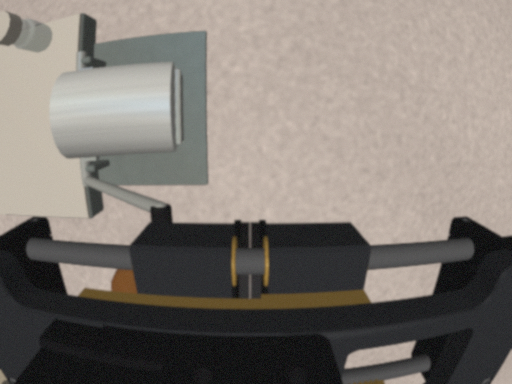

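The fingers are behind the bar, which shows at (160,212), and they're clear of the bottle at (125,280). Approaching to contact.

drive_tool([
  [0,-0.03,0,0,0,0],
  [0,-0.06,0,0,0,0],
  [0,-0.08,0,0,0,0],
  [0,-0.085,0,0,0,0],
  [0,-0.09,0,0,0,0],
])

```text
time: 7.8
ee_pos: [0.5336, -0.1885, 0.0832]
eef_rot: [0.979, 0.205, 0.0, 0.0]
ft_force: [0.3, -0.7, 0.8]
width: 0.0005
grip_force: 0.0
```

drive_tool([
  [0,-0.004,0,0,0,0],
  [0,-0.008,0,0,0,0],
  [0,-0.012,0,0,0,0],
  [0,-0.012,0,0,0,0],
  [0,-0.012,0,0,0,0],
])

```text
time: 8.22
ee_pos: [0.5323, -0.1859, 0.083]
eef_rot: [0.979, 0.204, 0.0, 0.0]
ft_force: [-0.3, 0.3, 0.5]
width: 0.0002
grip_force: 0.0
```

drive_tool([
  [0,-0.005,0,0,0,0],
  [0,-0.01,0,0,0,0],
  [0,-0.015,0,0,0,0],
  [0,-0.018,0,0,0,0],
  [0,-0.018,0,0,0,0],
])

```text
time: 8.63
ee_pos: [0.5315, -0.1842, 0.0846]
eef_rot: [0.979, 0.203, 0.002, 0.003]
ft_force: [2.9, -10.1, 6.4]
width: 0.0005
grip_force: 5.6
```

```bash
python3 - <<'E'
from h import *
o,x,y,_=frame();s=read_state();d=s['ee_pos'][:2]-o
print('panel xy',d@x,d@y,s['ee_pos'][2],s['ft_force'][:2]@x)
E
```

```text
panel xy -0.10253524916105726 0.07433384003653805 0.08463490859628575 -10.404157665920893
```

drive_tool([
  [0,-0.0148,-0.0166,0,0,0],
  [0,-0.0306,-0.0324,0,0,0],
  [0,-0.0472,-0.0472,0,0,0],
  [0,-0.0647,-0.0611,0,0,0],
  [0,-0.083,-0.0739,0,0,0],
])

```text
time: 9.05
ee_pos: [0.5217, -0.1617, 0.1075]
eef_rot: [0.979, 0.203, 0.002, 0.003]
ft_force: [2.5, -11.2, 10.0]
width: 0.0005
grip_force: 5.8
```

drive_tool([
  [0,-0.019,-0.0117,0,0,0],
  [0,-0.0386,-0.0222,0,0,0],
  [0,-0.0588,-0.0317,0,0,0],
  [0,-0.0795,-0.0399,0,0,0],
  [0,-0.1007,-0.0469,0,0,0],
])

```text
time: 9.47
ee_pos: [0.5092, -0.1318, 0.1208]
eef_rot: [0.979, 0.204, 0.001, 0.001]
ft_force: [1.6, -4.1, 5.1]
width: 0.0006
grip_force: 2.8
```

drive_tool([
  [0,-0.0215,-0.0058,0,0,0],
  [0,-0.0434,-0.0103,0,0,0],
  [0,-0.0654,-0.0135,0,0,0],
  [0,-0.0876,-0.0155,0,0,0],
  [0,-0.1099,-0.0161,0,0,0],
])

```text
time: 9.88
ee_pos: [0.4946, -0.0995, 0.1241]
eef_rot: [0.979, 0.205, 0.0, -0.0]
ft_force: [2.4, -1.3, 2.6]
width: 0.0003
grip_force: 1.4
```

drive_tool([
  [0,-0.0223,0.0006,0,0,0],
  [0,-0.0445,0.0026,0,0,0],
  [0,-0.0665,0.0058,0,0,0],
  [0,-0.0884,0.0103,0,0,0],
  [0,-0.1099,0.0161,0,0,0],
])

```text
time: 10.3
ee_pos: [0.4813, -0.0693, 0.119]
eef_rot: [0.979, 0.205, -0.0, -0.0]
ft_force: [2.2, -0.6, 0.9]
width: 0.0003
grip_force: 0.9
```

drive_tool([
  [0,-0.0212,0.007,0,0,0],
  [0,-0.0419,0.0152,0,0,0],
  [0,-0.0621,0.0247,0,0,0],
  [0,-0.0817,0.0352,0,0,0],
  [0,-0.1007,0.0469,0,0,0],
])

```text
time: 10.72
ee_pos: [0.4692, -0.0418, 0.1048]
eef_rot: [0.979, 0.204, -0.0, 0.0]
ft_force: [0.6, -1.1, 0.7]
width: 0.0005
grip_force: 0.9
```

drive_tool([
  [0,-0.0183,0.0128,0,0,0],
  [0,-0.0358,0.0267,0,0,0],
  [0,-0.0524,0.0415,0,0,0],
  [0,-0.0605,0.0495,0,0,0],
  [0,-0.0682,0.0573,0,0,0],
])

```text
time: 11.13
ee_pos: [0.4612, -0.0234, 0.0876]
eef_rot: [0.979, 0.204, -0.0, 0.0]
ft_force: [2.6, -3.2, -1.3]
width: 0.0007
grip_force: 1.6
```

```bash
python3 - <<'E'
from h import *
o,x,y,_=frame();s=read_state();d=s['ee_pos'][:2]-o
print('panel xy',d@x,d@y,s['ee_pos'][2],s['ft_force'][:2]@x,s['ft_force'])
im=camera('scene');cv2.imwrite('pics/s4.png',cv2.resize(im[150:280,160:340],None,fx=4,fy=4,interpolation=cv2.INTER_CUBIC))
E
```

```text
panel xy 0.0729602526424233 0.07446470692077269 0.08758457366820256 -3.959813574569452 [ 2.55867798 -3.20409599 -1.26159224]
```

View pics/s4.png

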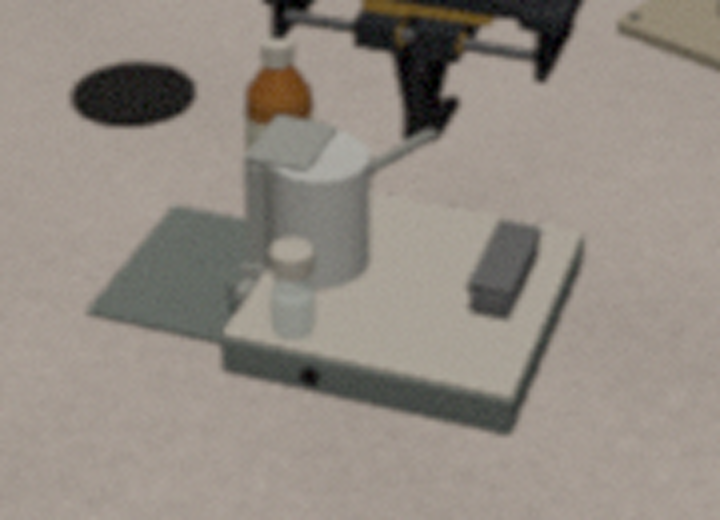

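The cup stands mouth down at (320,210) under the cradle strap, with the box at (505,265) and vial and bottle unmoved. Returning along the same arc.

drive_tool([
  [0,0.0324,-0.0306,0,0,0],
  [0,0.0682,-0.0573,0,0,0],
  [0,0.1068,-0.0795,0,0,0],
  [0,0.1477,-0.0972,0,0,0],
  [0,0.1904,-0.11,0,0,0],
])

```text
time: 11.6
ee_pos: [0.4852, -0.0777, 0.1222]
eef_rot: [0.979, 0.204, 0.001, 0.0]
ft_force: [0.4, -0.4, 0.7]
width: 0.0005
grip_force: 0.2
```

drive_tool([
  [0,0.0439,-0.0077,0,0,0],
  [0,0.0884,-0.0103,0,0,0],
  [0,0.1329,-0.0077,0,0,0],
  [0,0.1768,0,0,0,0],
  [0,0.2195,0.0128,0,0,0],
])

```text
time: 12.02
ee_pos: [0.5111, -0.1377, 0.1168]
eef_rot: [0.979, 0.204, 0.0, 0.0]
ft_force: [0.2, -1.3, 0.3]
width: 0.0003
grip_force: 0.3
```

drive_tool([
  [0,0.0409,0.0177,0,0,0],
  [0,0.0795,0.0399,0,0,0],
  [0,0.1153,0.0666,0,0,0],
  [0,0.1477,0.0972,0,0,0],
  [0,0.1925,0.11,0,0,0],
])

```text
time: 12.43
ee_pos: [0.5333, -0.1892, 0.0823]
eef_rot: [0.979, 0.205, -0.001, -0.001]
ft_force: [-0.1, 0.1, 0.5]
width: 0.0004
grip_force: 0.0
```

drive_tool([
  [0,0.07,0,0,0,0],
  [0,0.08,-0.05,0,0,0],
  [0,0.08,-0.17,0,0,0],
  [0,0.08,-0.3,0,0,0],
  [0,0.08,-0.42,0,0,0],
])

```text
time: 12.85
ee_pos: [0.5431, -0.2109, 0.2111]
eef_rot: [0.979, 0.205, -0.001, -0.001]
ft_force: [1.0, -0.7, 1.0]
width: 0.0
grip_force: 0.0
```

drive_tool([
  [0,0,-0.05,0,0,0],
  [0,0,-0.05,0,0,0],
  [0,0,-0.05,0,0,0],
  [0,0,-0.05,0,0,0],
  [0,0,-0.05,0,0,0],
], claw=0)

```text
time: 13.27
ee_pos: [0.5426, -0.2109, 0.2232]
eef_rot: [0.979, 0.205, -0.001, -0.001]
ft_force: [0.1, 0.5, 0.2]
width: 0.0261
grip_force: 0.0
```

```bash
python3 - <<'E'
from h import *
o,x,y,_=frame();s=read_state();d=s['ee_pos'][:2]-o
print('panel xy',d@x,d@y,s['ee_pos'],s['width'],s['time'],R.from_quat(s['eef_rot']).as_matrix()[:2,:2])
np.save('c5.npy',get_calibration('wrist'),allow_pickle=True)
im=camera('wrist');cv2.imwrite('pics/w5.png',im)
im=camera('top');cv2.imwrite('pics/t5.png',im)
a=cv2.resize(im[130:240,190:320],None,fx=4,fy=4,interpolation=cv2.INTER_CUBIC)
cv2.imwrite('pics/t5c.png',a)
E
```

```text
panel xy -0.13143134699401024 0.07482092909231802 [ 0.54258654 -0.21092618  0.22324324] 0.026102355418942787 13.2667 [[ 0.91626255  0.40056878]
 [ 0.40057321 -0.91626386]]
```

View pics/t5c.png

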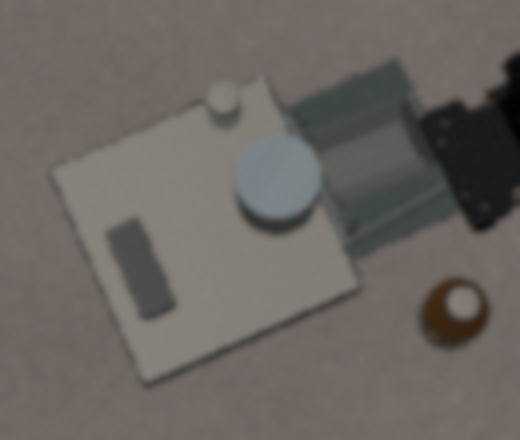

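The cup stands mouth down at (279,178) in the crop, the cradle is back at rest, and everything else is unchanged.

```bash
python3 - <<'E'
from h import *
np.set_printoptions(precision=4,suppress=True)
o,x,y,_=frame();rel=lambda p:np.array([(p[:2]-o)@x,(p[:2]-o)@y])*1000
a=cv2.imread('pics/t5.png').astype(int)
m=(a[:,:,0]-a[:,:,2]>2)&(a.mean(2)>100);m[:150]=0;m[190:]=0;m[:,:240]=0;m[:,275:]=0
for c in blobs(m,60):
    (u,v),r=cv2.minEnclosingCircle(c);p=onplane('top',(u,v),.108);print('mask',u,v,r,p,rel(p))
p=onplane('top',(279/4+190,178/4+130),.108);print(p,rel(p))
s=read_state();T=R.from_quat(s['eef_rot']).as_matrix();d=p-s['ee_pos'];print('tool delta/0.3',T.T@[d[0],d[1],0]/.3, s['ee_pos'])
E
```

```text
mask 259.01947021484375 173.31817626953125 11.059456825256348 [ 0.5492 -0.0289  0.108 ] [32.7825 -4.0443]
[ 0.5458 -0.0309  0.108 ] [32.301  -0.0853]
tool delta/0.3 [ 0.2496 -0.5461  0.0006] [ 0.5428 -0.211   0.2238]
```

drive_tool([
  [0.04,-0.09,0,0,0,0],
  [0.1,-0.21,0,0,0,0],
  [0.155,-0.34,0,0,0,0],
  [0.21,-0.46,0,0,0,0],
  [0.252,-0.546,0,0,0,0],
], claw=0)

```text
time: 13.78
ee_pos: [0.5464, -0.0266, 0.2248]
eef_rot: [0.979, 0.206, -0.0, -0.0]
ft_force: [1.0, 0.7, 0.1]
width: 0.0674
grip_force: 0.0
```

drive_tool([
  [0,0,0,0,0,0],
  [0,0,0.05,0,0,0],
  [0,0,0.15,0,0,0],
  [0,0,0.25,0,0,0],
  [0,0,0.3,0,0,0],
])

```text
time: 14.2
ee_pos: [0.5451, -0.0312, 0.1313]
eef_rot: [0.979, 0.204, -0.002, -0.001]
ft_force: [-0.4, -0.3, -0.3]
width: 0.0867
grip_force: 0.0
```

drive_tool([
  [0,0,0,0,0,0],
  [0,0,0,0,0,0],
  [0,0,0,0,0,0],
  [0,0,0,0,0,0],
  [0,0,0,0,0,0],
])

```text
time: 14.62
ee_pos: [0.5478, -0.0308, 0.1365]
eef_rot: [0.979, 0.204, 0.001, 0.0]
ft_force: [0.4, -0.1, -0.5]
width: 0.0872
grip_force: 0.0
```

```bash
python3 - <<'E'
from h import *
np.set_printoptions(precision=4,suppress=True)
o,x,y,_=frame();rel=lambda p:np.array([(p[:2]-o)@x,(p[:2]-o)@y])*1000
s=read_state();print(s['ee_pos'],s['width'],rel(s['ee_pos']))
c=get_calibration('wrist');C=R.from_quat(c['rotation'])
def wproj(p):
    d=C.inv().apply(np.array(p)-c['position']);t=np.arccos(d[2]/np.linalg.norm(d));e=d[:2]/np.hypot(*d[:2])
    return c['K'][:2,2]+c['K'][0,0]*t*e
im=camera('wrist');cc=np.array([.546,-.031,.108])
ring=np.array([wproj(cc+[.031*np.cos(t),.031*np.sin(t),0]) for t in np.linspace(0,6.28,40)])
cv2.polylines(im,[ring.astype('int32')],True,(0,0,255),1)
cv2.imwrite('pics/w6.png',im)
E
```

```text
[ 0.5478 -0.0308  0.1365] 0.08719108199881696 [31.5521 -1.9524]
```

View pics/w6.png

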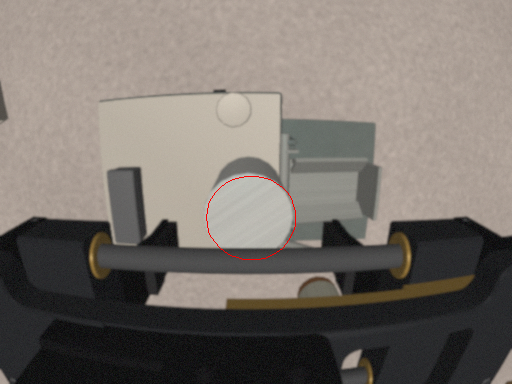

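The predicted cup ring at (251,218) matches the cup base and is centred between the fingers, so I'll grip and lift.

drive_tool([
  [0,0,0.04,0,0,0],
  [0,0,0.09,0,0,0],
  [0,0,0.14,0,0,0],
  [0,0,0.18,0,0,0],
  [0,0,0.18,0,0,0],
])

```text
time: 15.08
ee_pos: [0.5453, -0.0308, 0.0783]
eef_rot: [0.979, 0.204, -0.002, -0.001]
ft_force: [-0.1, -0.1, -0.4]
width: 0.0872
grip_force: 0.0
```

drive_tool([
  [0,0,0,0,0,0],
  [0,0,0,0,0,0],
  [0,0,0,0,0,0],
  [0,0,0,0,0,0],
  [0,0,0,0,0,0],
], claw=1, force=25)

```text
time: 15.5
ee_pos: [0.5474, -0.0308, 0.0818]
eef_rot: [0.979, 0.204, 0.0, 0.0]
ft_force: [-1.4, 0.5, 1.4]
width: 0.0618
grip_force: 0.4
```

drive_tool([
  [0,0,0,0,0,0],
  [0,0,0,0,0,0],
  [0,0,0,0,0,0],
  [0,0,0,0,0,0],
  [0,0,0,0,0,0],
])

```text
time: 15.92
ee_pos: [0.5474, -0.0307, 0.0816]
eef_rot: [0.979, 0.205, 0.0, 0.0]
ft_force: [-0.8, 0.1, 5.8]
width: 0.0604
grip_force: 24.4
```

drive_tool([
  [0,0,-0.01,0,0,0],
  [0,0,-0.03,0,0,0],
  [0,0,-0.06,0,0,0],
  [0,0,-0.1,0,0,0],
  [0,0,-0.14,0,0,0],
])

```text
time: 16.33
ee_pos: [0.547, -0.0308, 0.1245]
eef_rot: [0.979, 0.204, -0.0, 0.0]
ft_force: [0.8, -1.0, -2.4]
width: 0.0605
grip_force: 24.5
```

drive_tool([
  [0,0,-0.06,0,0,0],
  [0,0,-0.14,0,0,0],
  [0,0,-0.22,0,0,0],
  [0,0,-0.29,0,0,0],
  [0,0,-0.31,0,0,0],
])

```text
time: 16.75
ee_pos: [0.5486, -0.0305, 0.2208]
eef_rot: [0.979, 0.205, 0.003, 0.001]
ft_force: [0.3, -0.8, -1.5]
width: 0.0605
grip_force: 24.5
```

```bash
python3 - <<'E'
from h import *
np.set_printoptions(precision=4,suppress=True)
s=read_state();T=R.from_quat(s['eef_rot']).as_matrix();print(s['ee_pos'],s['width'])
d=np.array([.458-s['ee_pos'][0],-.3174-s['ee_pos'][1],0]);print(T.T@d/.3)
E
```

```text
[ 0.5486 -0.0305  0.2208] 0.060485347578588776
[-0.6596  0.7554 -0.001 ]
```

drive_tool([
  [-0.04,0.046,0,0,0,0],
  [-0.11,0.126,0,0,0,0],
  [-0.19,0.218,0,0,0,0],
  [-0.27,0.31,0,0,0,0],
  [-0.35,0.402,0,0,0,0],
])

```text
time: 17.17
ee_pos: [0.4982, -0.1847, 0.2163]
eef_rot: [0.979, 0.205, 0.0, 0.0]
ft_force: [0.6, -1.1, -1.9]
width: 0.0602
grip_force: 24.5
```

drive_tool([
  [-0.08,0.092,0,0,0,0],
  [-0.16,0.184,0,0,0,0],
  [-0.23,0.264,0,0,0,0],
  [-0.28,0.322,0,0,0,0],
  [-0.308,0.354,0,0,0,0],
])

```text
time: 17.58
ee_pos: [0.4551, -0.3209, 0.216]
eef_rot: [0.979, 0.203, -0.0, 0.0]
ft_force: [-0.0, -0.6, -2.3]
width: 0.06
grip_force: 24.5
```

drive_tool([
  [0,0,0.04,0,0,0],
  [0,0,0.12,0,0,0],
  [0,0,0.23,0,0,0],
  [0,0,0.34,0,0,0],
  [0,0,0.4,0,0,0],
])

```text
time: 18.0
ee_pos: [0.4561, -0.3143, 0.0921]
eef_rot: [0.979, 0.206, -0.001, -0.002]
ft_force: [-0.9, 0.1, -1.3]
width: 0.0603
grip_force: 24.5
```

drive_tool([
  [0,0,0.02,0,0,0],
  [0,0,0.05,0,0,0],
  [0,0,0.08,0,0,0],
  [0,0,0.1,0,0,0],
  [0,0,0.1,0,0,0],
])

```text
time: 18.42
ee_pos: [0.4569, -0.3173, 0.0656]
eef_rot: [0.979, 0.205, -0.0, -0.0]
ft_force: [-0.5, -0.5, -1.4]
width: 0.0604
grip_force: 24.5
```

drive_tool([
  [0,0,0.01,0,0,0],
  [0,0,0.01,0,0,0],
  [0,0,0.01,0,0,0],
  [0,0,0.01,0,0,0],
  [0,0,0.01,0,0,0],
])

```text
time: 18.83
ee_pos: [0.4571, -0.3178, 0.0636]
eef_rot: [0.979, 0.204, 0.0, 0.0]
ft_force: [0.6, 0.1, -1.6]
width: 0.0608
grip_force: 24.5
```

drive_tool([
  [0,0,0.005,0,0,0],
  [0,0,0.01,0,0,0],
  [0,0,0.014,0,0,0],
  [0,0,0.018,0,0,0],
  [0,0,0.018,0,0,0],
])

```text
time: 19.25
ee_pos: [0.457, -0.3176, 0.0577]
eef_rot: [0.979, 0.205, -0.0, -0.0]
ft_force: [-0.6, -0.6, -1.4]
width: 0.0603
grip_force: 24.4
```

drive_tool([
  [0,0,0.003,0,0,0],
  [0,0,0.003,0,0,0],
  [0,0,0.003,0,0,0],
  [0,0,0.003,0,0,0],
  [0,0,0.003,0,0,0],
])

```text
time: 19.67
ee_pos: [0.4571, -0.3175, 0.0576]
eef_rot: [0.979, 0.205, 0.0, 0.0]
ft_force: [-2.7, 2.5, 7.7]
width: 0.06
grip_force: 24.3
```

Contact at the expected height, so I'll release and retreat.

drive_tool([
  [0,0,0,0,0,0],
  [0,0,0,0,0,0],
  [0,0,0,0,0,0],
  [0,0,0,0,0,0],
  [0,0,0,0,0,0],
], claw=0)

```text
time: 20.08
ee_pos: [0.4569, -0.3177, 0.0568]
eef_rot: [0.979, 0.204, 0.0, 0.0]
ft_force: [0.9, 0.2, 0.1]
width: 0.0839
grip_force: 0.0
```

drive_tool([
  [0,0,0,0,0,0],
  [0,0,-0.03,0,0,0],
  [0,0,-0.08,0,0,0],
  [0,0,-0.15,0,0,0],
  [0,0,-0.25,0,0,0],
])

```text
time: 20.5
ee_pos: [0.4559, -0.3169, 0.1316]
eef_rot: [0.979, 0.205, -0.001, -0.001]
ft_force: [0.1, -0.2, -0.1]
width: 0.087
grip_force: 0.0
```

drive_tool([
  [0,0,-0.1,0,0,0],
  [0,0,-0.2,0,0,0],
  [0,0,-0.3,0,0,0],
  [0,0.1,-0.32,0,0,0],
  [0,0.2,-0.32,0,0,0],
])

```text
time: 20.92
ee_pos: [0.4827, -0.3731, 0.2329]
eef_rot: [0.979, 0.205, 0.002, 0.003]
ft_force: [0.3, -0.1, 0.6]
width: 0.0871
grip_force: 0.0
```

drive_tool([
  [0,0.1,0,0,0,0],
  [0,0.2,0,0,0,0],
  [0,0.3,0,0,0,0],
  [0,0.3,0,0,0,0],
  [0,0.3,0,0,0,0],
])

```text
time: 21.33
ee_pos: [0.5168, -0.4561, 0.2272]
eef_rot: [0.979, 0.204, -0.0, -0.001]
ft_force: [0.4, 0.5, 0.2]
width: 0.087
grip_force: 0.0
```

```bash
python3 - <<'E'
from h import *
np.set_printoptions(precision=4,suppress=True)
s=read_state();print(s['time'],s['ee_pos'],s['ft_force'])
im=camera('top');cv2.imwrite('pics/t7.png',im)
o,x,y,_=frame();rel=lambda p:np.array([(p[:2]-o)@x,(p[:2]-o)@y])*1000
a=im.astype(int);g=a.mean(2)
m=(g>70);m[:190]=0;m[230:]=0;m[:,:338]=0;m[:,372:]=0
d=np.zeros_like(m);d[190:230,338:372]=1
yy,xx=np.mgrid[:g.shape[0],:g.shape[1]];m&=np.hypot(xx-355,yy-208.5)<16
for c in blobs(m,60):
    (u,v),r=cv2.minEnclosingCircle(c);p=onplane('top',(u,v),.084);print('cup?',u,v,r,p)
# dark things on panel (nuts) near landing; bar
m=np.zeros_like(m);m[155:195,245:275]=1
for c in blobs(m&(g<95),3):
    (u,v),r=cv2.minEnclosingCircle(c);p=onplane('top',(u,v),.038);print('nut?',p,rel(p),cv2.contourArea(c))
m=np.zeros_like(m);m[170:195,298:320]=1
for c in blobs(m&(g<45),5):
    q=cv2.minAreaRect(c);print('bar',q,'was (308.5,180)')
E
```

```text
21.3333 [ 0.5168 -0.4561  0.2272] [0.3656 0.458  0.1757]
cup? 360.27032470703125 204.33253479003906 11.795084953308105 [ 0.4606 -0.3157  0.084 ]
nut? [ 0.5436 -0.0167  0.038 ] [46.198  -3.7057] 12.5
nut? [ 0.5533 -0.0384  0.038 ] [22.4598 -3.9574] 30.5
nut? [0.6089 0.006  0.038 ] [ 40.8444 -72.7099] 12.0
nut? [ 0.5699 -0.0521  0.038 ] [  3.2712 -13.6885] 238.5
bar ((308.5, 180.0), (13.86362075805664, 2.683281421661377), 63.43495178222656) was (308.5,180)
```

```bash
python3 -c "
from bench import *
print(close_job())"
```

```text
the job is handed in; nothing more can be done
None
```

I handed the job in at about 21 s: the last camera measurements put the cup on the coaster about 3 mm from its centre and the cradle at rest, with nut blobs (not counted singly) where the cup had stood; the slide box was last seen upright on the panel, and no verdict came back.

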